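# Slide a junction box between two pipe stubs to the stop rail

## Robot

A 6-joint arm with a two-finger parallel gripper is mounted at the origin on the work surface. World frame = base frame: x ahead of the robot, y to its left, z up, the work surface at z = 0. Lengths are in m, angles in rad, forces in N, time in s.
With the tool pointing down it reaches from about 0.35 to 0.775 m from the base axis. Payload 7.3 kg.
Tool frame: the origin (TCP) lies midway between the tips of the shut fingers; the grasp point (between the pads) lies 19 mm behind it; z points along the fingers, y is the direction in which the jaws open and shut (so a half turn about z gives the same grasp; the last joint's range is limited). The gripper opens to 92 mm and grips with 3 to 60 N. Pads are 19 mm wide; open, the fingers measure 130 mm over their backs; the gripper's body (75 mm by 190 mm) begins 47 mm behind the grasp point.
Start: joints at [1.153, 0.342, 1.524, -0, 1.275, -0.146], TCP at [0.141, 0.506, 0.227] pointing down, gripper open.
Joint ranges: [-2.53, 2.53], [-0.77, 2.02], [0.04, 2.7], [-1, 4.14], [0.28, 2.66], [-3.11, 3.11]. Speed limits (rad/s): [2.57, 2.57, 3.14, 3.14, 3.14, 3.14].

## Interface

Orientations are given as [roll, pitch, yaw] about the fixed x, y, z axes, in that order (R = Rz(yaw) Ry(pitch) Rx(roll)).
In Python, from cell import robot, imaging gives the robot as it stands. The module is installed in compiled form; this text tells all that it offers.
- The arm moves only by the tool send_rows, never from a script. Its argument "plan" is a list of rows, each a list of 3 entries, a list of its own where there are three numbers: the shift along the world's x, y, z in m, then the turn, a rotation vector about the world's x, y, z in rad, then the closure in counts, from 0 (fully open) to 255 (shut). A call has 1 to 20 rows; each row shifts and turns the commanded pose from where the row before left it; what a row does not reach is not made up. A row lasts 1/10 s, in which the tool goes at most 50 mm and 8.59 degrees, less where a joint would pass 70% of its speed; a pose out of reach is approached as far as the arm can. A call is refused whole if a number of a shift passes 0.05 or a number of a turn 0.15, either way. A call with a gripper value outside its range is refused whole. The fingers move at their own pace and stop on an object; "newtons" is the grip in N (left out, the last holds). Time passes only in rows, so rows that do not move let the fingers close. It gives the time, the measured TCP pose, the force and the opening at its end, in the units of the state.
- robot.observe(): the state, without advancing time (a new reading comes with each control period).
- imaging.read_camera(name): name is "scene" or "top"; returns a dict with "pixels" (480x640x3 uint8, red, green, blue), "fx", "fy", "cx", "cy" (pixels), "dist_coeffs" ([k1, k2, p1, p2, k3] as OpenCV has them; the pictures are not rectified), "world_from_camera" (4x4, takes a point from camera to world coordinates). Camera axes: x right, y down, z forward; pixel columns grow to the right and rows downward; lengths in m; the calibration is good to about 2 mm. A picture is of the moment at which its call begins. There is no depth.
- robot.hand_in(): hands the job in, once; it reports no verdict.
The state is a dict: "time": time; "qpos": joint angles; "qvel": joint speeds; "joint_efforts": joint torques, N m; "tool_pos": TCP position; "tool_rot": TCP orientation; "contact_force": force on the tool from outside, world axes, zero at the start; "torque": the same for the moment, N m; "opening": finger opening in m.
Only numpy, scipy, OpenCV 4.12 (cv2) and the standard library are available. Lean on these libraries where they do the work, as an engineer would, in place of code of your own. Each camera call takes 0.05 s, during which the arm holds its last target.

## Task

Push the rectangular grey junction box along the counter, lengthwise through the narrow gap between the two fixed pipe stubs, and on until its leading end rests flat against the wooden stop rail. Only push it with the fingers, keeping it flat on the counter and never lifting it; leave everything else on the counter where it is.

Things in the scene. Friction and masses are not known exactly. Their poses are not given: they have to be found in the camera images.
- box: The rectangular junction box: a grey plastic closed box with a paler panel on its lid and a screw in each lid corner, 80 wide (its x) by 110 long (its y) by 50 high, about 0.35 kg, vertical smooth sides; loose, flat on the counter. Origin: centre of its underside. It starts to the left of the pipe stubs (+y side), up to about 50 mm out of line with the gap and turned up to about 0.4 rad.
- box_nose (a point): Middle of the lower edge of the junction box's leading end (the 80 wide end at its -y), 55 mm from the box's origin along its -y, at counter height.
- gate: Two upright white plastic pipe stubs with grey caps, screwed to the counter: each 50 in diameter and 43 high, centres 136 apart along this frame's x, so that the gap between them is 86 wide. They do not move. Origin: on the counter, midway between the two stubs. The way through the gap is along this frame's -y (from the robot's left to its right).
- stop: Low wooden stop rail screwed to the counter beyond the gap, 130 long (its x), 22 thick, 30 high, square to the way through the gap and centred on it; it does not move. Origin: on the counter, at the middle of the rail's face that looks back at the gap (+y side; the wood lies on the -y side). This face is 150 to 190 mm beyond the middle of the gap.
- can: closed metal can with a paper label, diameter 60, height 70. Origin: centre of its underside. Bystander: leave it where it is.
- elbow: grey plastic pipe elbow standing on one end, 48 wide, 63 high, its other end pointing sideways along its +x. Origin: centre of its underside. Bystander: leave it where it is.
- tape: black roll of tape lying flat, diameter 84, 20 high. Origin: centre of its underside. Bystander: leave it where it is.
- roundbox: round grey conduit box with a white lid and two short spouts, diameter 76 (96 over the spouts), 38 high. Origin: centre of its underside. Bystander: leave it where it is.
- tee: white plastic pipe tee lying flat, 96 by 71, 46 high. Origin: at table height under the crossing of its tubes. Bystander: leave it where it is.
- valve: small brass ball valve with a red lever on top, 34 by 72, 50 high, the lever reaching 63 from the origin along its +y. Origin: centre of the body's underside. Bystander: leave it where it is.
- driver: screwdriver lying flat, about 180 long. Origin: at its underside, its length along its x. Bystander: leave it where it is.

How it is judged:
On the way:
1. the junction box is in the gap between the two stubs, lengthwise (x of box in the frame of gate between -0.012 and 0.012 m and y of box in the frame of gate between -0.04 and 0.04 m and angle between the y axis of box and the y axis of gate, either way round below 0.25 rad and height (world z) of box below 0.008 m), for 0.05 s.
At the end, for the whole second after the job is handed in: The box lies flat and at rest beyond the gap, its leading end within 7 mm of the stop rail's face, within 30 mm of the rail's middle and square to it within 0.12 rad (y of box_nose in the frame of stop between -0.004 and 0.007 m and x of box_nose in the frame of stop between -0.03 and 0.03 m and angle between the y axis of box and the y axis of stop, either way round below 0.12 rad and angle between box's own z axis and vertical below 0.05 rad and height (world z) of box between -0.004 and 0.004 m and linear speed of box below 0.01 m/s); the robot touches nothing.
It fails at once if the junction box is lifted off the counter (more than 12 mm) or tipped (more than 0.2 rad) (height (world z) of box above 0.012 m or angle between box's own z axis and vertical above 0.2 rad).
It fails at once if a bystander is moved more than 20 mm (distance of any of can, elbow, tape, roundbox, tee, valve, driver from where it was at the start of the episode above 0.02 m).
It also fails if it takes over 72 s, if anything falls off the work surface, if the arm or the gripper's body presses on something with over 40 N, if the wrist force passes 120 N, or if a joint passes its speed limit or range.

## Working session

There is one attempt and no reset: what is moved stays moved. The work goes in short steps, Python scripts to look and compute and a tool call to move; the robot and the scene stay as the last step left them, time stands still between calls to the robot, and variables do not carry over. Pictures are saved under pics/ and viewed, and the job is handed in when it is done.

Besides the shell and the picture viewer there is one more tool, called after "Request:" as name([rows], argument=value, ...), one row to a line, values as JSON. send_rows: Moves the arm, as the interface text tells. Its arguments: {"type":"object","properties":{"plan":{"type":"array"},"newtons":{"type":"number"}},"required":["plan"]}

```bash
mkdir -p pics; cat > h.py <<'E'
import numpy as np,cv2
from cell import robot,imaging
def snap(n,tag):
    c=imaging.read_camera(n)
    cv2.imwrite(f'pics/{tag}.png',cv2.cvtColor(c['pixels'],cv2.COLOR_RGB2BGR))
    return c
def K(c): return np.array([[c['fx'],0,c['cx']],[0,c['fy'],c['cy']],[0,0,1.]])
def toplane(c,px,z):
    px=np.array(px,float).reshape(-1,1,2)
    u=cv2.undistortPoints(px,K(c),np.array(c['dist_coeffs'],float)).reshape(-1,2)
    T=np.array(c['world_from_camera']);d=np.c_[u,np.ones(len(u))]@T[:3,:3].T
    o=T[:3,3];return o+d*((z-o[2])/d[:,2])[:,None]
def proj(c,P):
    T=np.linalg.inv(np.array(c['world_from_camera']))
    r,_=cv2.Rodrigues(T[:3,:3]);return cv2.projectPoints(np.array(P,float).reshape(-1,1,3),r,T[:3,3],K(c),np.array(c['dist_coeffs'],float))[0].reshape(-1,2)
E
python3 - <<'E'
from h import *
import pickle
for n in('top','scene'):
    c=snap(n,n+'0');pickle.dump(c,open(n+'0.pkl','wb'));print(n,np.round(c['world_from_camera'],3).tolist())
s=robot.observe();print(s)
E
```

```text
top [[0.013, -0.994, 0.105, 0.474], [-1.0, -0.01, 0.026, -0.006], [-0.024, -0.105, -0.994, 0.965], [0.0, 0.0, 0.0, 1.0]]
scene [[-0.714, 0.604, -0.355, 0.874], [0.7, 0.616, -0.36, 0.298], [0.001, -0.505, -0.863, 0.748], [0.0, 0.0, 0.0, 1.0]]
{'time': 0.1, 'qpos': array([ 1.15301361e+00,  3.42642671e-01,  1.52494467e+00, -1.08066202e-05,
        1.27540152e+00, -1.46004502e-01]), 'qvel': array([ 5.07275651e-05, -5.66926115e-04, -2.06281583e-03, -1.99793941e-04,
       -2.29348607e-03,  1.81418714e-04]), 'joint_efforts': array([ 1.04322946e-03, -4.32001054e+01, -2.44695783e+01,  7.18528870e-02,
        5.25292335e-02, -9.57681959e-05]), 'tool_pos': array([0.14076365, 0.50538765, 0.22611176]), 'tool_rot': array([-3.14020979e+00, -1.92905659e-04,  2.86981746e+00]), 'contact_force': array([-0.27925866,  0.07357833,  0.46358914]), 'torque': array([0.00965517, 0.02198921, 0.06615307]), 'opening': 0.09145219674752032}
```

View pics/top0.png

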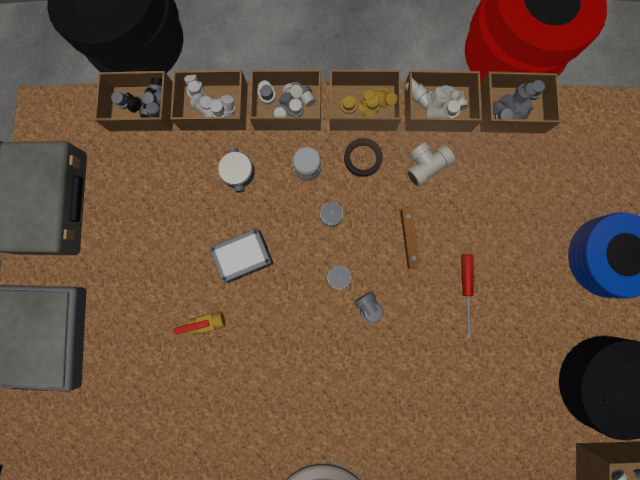

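View pics/scene0.png

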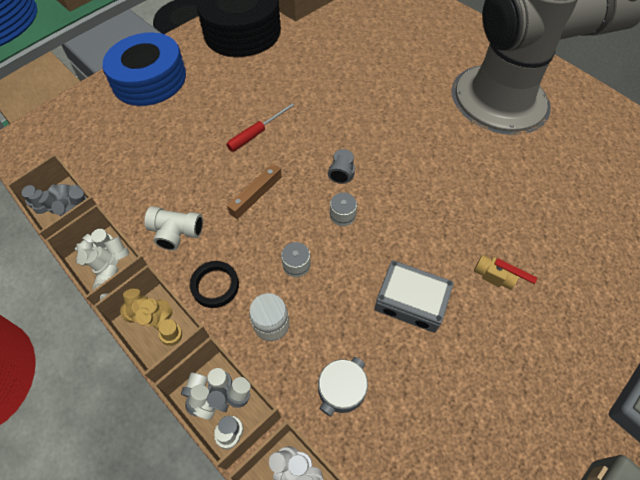

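The top view shows the box at about (241,256), the stub caps at (332,213) and (339,277), and the rail at about (409,238). The scene view shows the same objects at (415,295), (295,258), (343,208) and (255,190). I'll crop in for accurate measurements.

```bash
python3 - <<'E'
import cv2
a=cv2.imread('pics/top0.png')[180:320,195:435]
cv2.imwrite('pics/topz.png',cv2.resize(a,None,fx=3.3,fy=3.3,interpolation=cv2.INTER_CUBIC))
a=cv2.imread('pics/scene0.png')[140:340,220:470]
cv2.imwrite('pics/scenez.png',cv2.resize(a,None,fx=3,fy=3,interpolation=cv2.INTER_CUBIC))
E
```

```text
(no output)
```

View pics/topz.png

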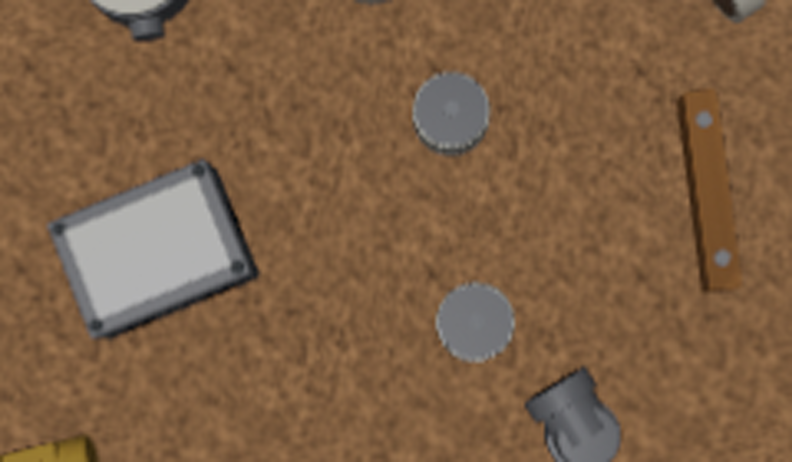

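View pics/scenez.png

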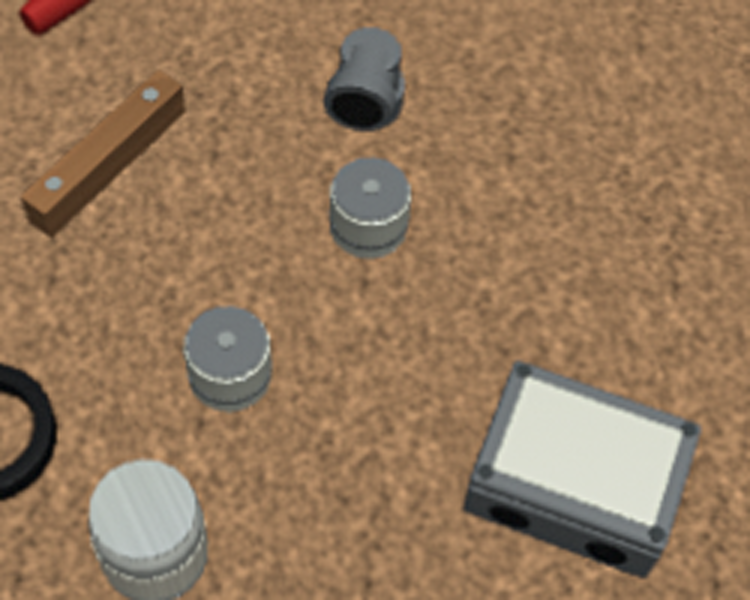

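```bash
cat >> h.py <<'E'
def panel(c,z=0.05,seed=None):
    im=c['pixels'];hsv=cv2.cvtColor(im,cv2.COLOR_RGB2HSV)
    m=((hsv[...,1]<40)&(hsv[...,2]>135)).astype(np.uint8)
    m=cv2.morphologyEx(m,cv2.MORPH_OPEN,np.ones((3,3)))
    cs,_=cv2.findContours(m,cv2.RETR_EXTERNAL,cv2.CHAIN_APPROX_NONE)
    out=[]
    for k in cs:
        if cv2.contourArea(k)<300: continue
        w=toplane(c,k.reshape(-1,2),z)[:,:2]
        r=cv2.minAreaRect((w*1000).astype(np.float32))
        fill=cv2.contourArea((w*1000).astype(np.float32))/max(r[1][0]*r[1][1],1)
        lo,hi=sorted(r[1])
        if not(45<lo<80 and 75<hi<110 and fill>.85): continue
        b=cv2.boxPoints(r);e=[b[1]-b[0],b[2]-b[1]];v=max(e,key=np.linalg.norm)
        v=v/np.linalg.norm(v); v=v*(1 if v[1]>0 else -1)
        out.append((np.round(r[0],1),np.round(r[1],1),'yaw',round(float(np.arctan2(-v[0],v[1])),4),round(fill,3)))
    return out
E
python3 - <<'E'
from h import *
import pickle
t=pickle.load(open('top0.pkl','rb'));s=pickle.load(open('scene0.pkl','rb'))
def Pm(c): return np.linalg.inv(np.array(c['world_from_camera']))[:3]
def und(c,p): return cv2.undistortPoints(np.array(p,float).reshape(-1,1,2),K(c),np.array(c['dist_coeffs'],float)).reshape(-1,2).T
tz=lambda p:[195+(p[0]+.5)/3.3-.5,180+(p[1]+.5)/3.3-.5]
sz=lambda p:[220+(p[0]+.5)/3-.5,140+(p[1]+.5)/3-.5]
T=[(451,107),(477,322),(704,120),(722,258),(58,229),(198,171),(237,267),(96,324)]
S=[(227,340),(371,186),(53,184),(150,94),(657,533),(486,471),(523,370),(690,430)]
X=cv2.triangulatePoints(Pm(t),Pm(s),und(t,[tz(p) for p in T]),und(s,[sz(p) for p in S]));X=(X[:3]/X[3]).T
for n,x in zip(['stubA','stubB','railA','railB','b1','b2','b3','b4'],X):print(n,np.round(x*1000,1))
print('box',panel(t),panel(s))
for c,n,seeds in((t,'t',[tz(p) for p in T[:2]]),(s,'s',[sz(p) for p in S[:2]])):
    hsv=cv2.cvtColor(c['pixels'],cv2.COLOR_RGB2HSV)
    m=((hsv[...,0]>95)&(hsv[...,0]<130)&(hsv[...,1]>20)&(hsv[...,2]>80)).astype(np.uint8)
    m=cv2.morphologyEx(cv2.morphologyEx(m,cv2.MORPH_CLOSE,np.ones((3,3))),cv2.MORPH_OPEN,np.ones((5,5)))
    for k in cv2.findContours(m,cv2.RETR_EXTERNAL,cv2.CHAIN_APPROX_NONE)[0]:
        if 100<cv2.contourArea(k)<1500:
            w=toplane(c,k.reshape(-1,2),.043)[:,:2]*1000
            (cc,r)=cv2.minEnclosingCircle(w.astype(np.float32));print(n,np.round(w.mean(0),1),np.round(cc,1),round(r,1))
# rail top face
for c,n,ctr,q in((t,'t',(711,190),tz),(s,'s',(102,140),sz)):
    hsv=cv2.cvtColor(c['pixels'],cv2.COLOR_RGB2HSV);u=q(ctr);print(n,hsv[int(u[1]),int(u[0])])
# hand-picked rail corners
print('rail top face edge near gap (z30)',np.round(toplane(t,[tz((686,97)),tz((708,290)),tz((716,90)),tz((738,288))],.03)*1000,1))
print('s',np.round(toplane(s,[sz((50,212)),sz((184,88)),sz((25,200)),sz((161,73))],.03)*1000,1))
print('ttop zero',np.round(toplane(t,[tz((680,98)),tz((704,290))],0)*1000,1))
E
```

```text
stubA [634.2 -10.1  46.3]
stubB [498.4 -27.8  44.9]
railA [ 630.6 -173.6   30.7]
railB [ 541.4 -183.8   32.5]
b1 [553.4 236.5  52.3]
b2 [591.2 148.8  51.7]
b3 [530.9 122.4  51.9]
b4 [493.6 211.   51.8]
box [(array([541.9, 180.6]), array([62.1, 91.6]), 'yaw', 0.4032, 0.949)] [(array([541.9, 178.2]), array([62.8, 92.3]), 'yaw', 0.4025, 0.954)]
s [  686.7 -1093.1] [  715.4 -1107.6] 114.9
t [ 15 162 120]
s [ 14 136 141]
rail top face edge near gap (z30) [[ 644.8 -161.4   30. ]
 [ 520.4 -174.5   30. ]
 [ 649.6 -180.9   30. ]
 [ 521.9 -193.7   30. ]]
s [[ 645.7 -159.9   30. ]
 [ 521.8 -174.5   30. ]
 [ 651.1 -177.8   30. ]
 [ 524.1 -194.5   30. ]]
ttop zero [[ 649.5 -162.4    0. ]
 [ 521.9 -177.3    0. ]]
```

Measurements so far:

| Item | World position (mm) | Yaw (rad) |
|---|---|---|
| Gate | (566, -19) | about 0.12 |
| Rail face | about 150 mm beyond the gate | about 0.12 |
| Box | (542, 180) | 0.40 |

The box is almost on the gap line but turned 0.28 rad relative to it. I'll go behind its tail with the jaws parallel to the gate and partly closed, so they act as a two-point pusher.

Request:
send_rows([
  [[0.033, -0.02, 0], [0, 0, -0.131], 155],
  [[0.033, -0.02, 0], [0, 0, -0.131], 155],
  [[0.033, -0.02, 0], [0, 0, -0.131], 155],
  [[0.033, -0.02, 0], [0, 0, -0.131], 155],
  [[0.033, -0.02, 0], [0, 0, -0.131], 155],
  [[0.033, -0.02, 0], [0, 0, -0.131], 155],
  [[0.033, -0.02, 0], [0, 0, -0.131], 155],
  [[0.033, -0.02, 0], [0, 0, -0.131], 155],
  [[0.033, -0.02, 0], [0, 0, -0.131], 155],
  [[0.033, -0.02, 0], [0, 0, 0], 155],
  [[0.033, -0.02, 0], [0, 0, 0], 155],
  [[0.033, -0.016, 0], [0, 0, 0], 155],
  [[0, 0, 0], [0, 0, 0], 155],
  [[0, 0, 0], [0, 0, 0], 155],
])

```text
time: 1.5
tool_pos: [0.5369, 0.2692, 0.2258]
tool_rot: [-3.14, 0.0, 1.689]
contact_force: [-1.5, 0.3, -0.5]
opening: 0.0358
```

Request:
send_rows([
  [[0, 0, -0.04], [0, 0, 0], 155],
  [[0, 0, -0.04], [0, 0, 0], 155],
  [[0, 0, -0.04], [0, 0, 0], 155],
  [[0, 0, -0.04], [0, 0, 0], 155],
  [[0, 0, -0.03], [0, 0, 0], 155],
  [[0, 0, -0.015], [0, 0, 0], 155],
  [[0, 0, 0], [0, 0, 0], 155],
])

```text
time: 2.2
tool_pos: [0.534, 0.2701, 0.0194]
tool_rot: [-3.136, 0.001, 1.692]
contact_force: [-0.8, -1.2, 0.1]
opening: 0.0362
```

```bash
python3 - <<'E'
from h import *
t=snap('top','t1');s=snap('scene','s1')
print(panel(t),panel(s))
o=robot.observe();print(o['tool_pos'],o['contact_force'])
E
```

```text
[(array([541.9, 180.8]), array([62.3, 92.7]), 'yaw', 0.4032, 0.944)] [(array([542. , 178.5]), array([63.5, 93. ]), 'yaw', 0.4026, 0.95)]
[0.5363872  0.2706086  0.02238078] [-0.15824436 -0.05921735 -0.22286188]
```

View pics/s1.png

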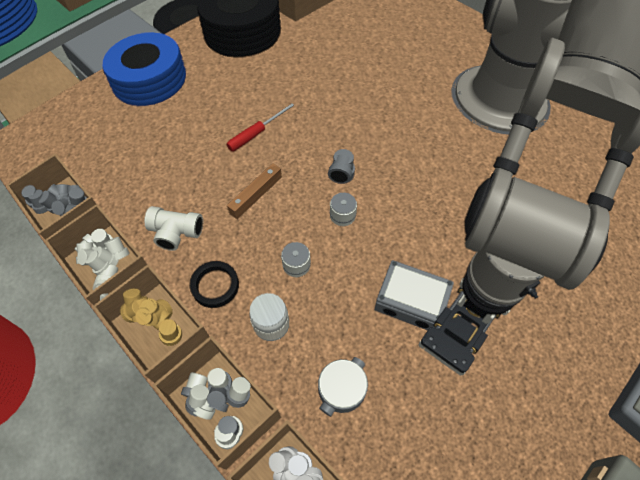

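View pics/t1.png

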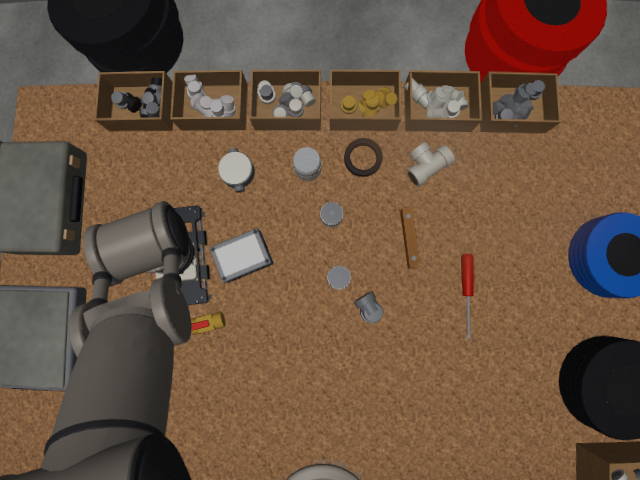

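Both cameras see the box clearly with the arm in place. Its lid panel is at about (241,255) in the top view and (418,290) in the scene view. Next is the aligning push.

Request:
send_rows([
  [[0.0006, -0.005, 0], [0, 0, 0], 155],
  [[0.0006, -0.005, 0], [0, 0, 0], 155],
  [[0.0006, -0.005, 0], [0, 0, 0], 155],
  [[0.0006, -0.005, 0], [0, 0, 0], 155],
  [[0.0006, -0.005, 0], [0, 0, 0], 155],
  [[0.0006, -0.005, 0], [0, 0, 0], 155],
  [[0.0006, -0.005, 0], [0, 0, 0], 155],
  [[0.0006, -0.005, 0], [0, 0, 0], 155],
  [[0.0006, -0.005, 0], [0, 0, 0], 155],
  [[0.0006, -0.005, 0], [0, 0, 0], 155],
  [[0, 0, 0], [0, 0, 0], 155],
])

```text
time: 3.4
tool_pos: [0.5431, 0.2193, 0.022]
tool_rot: [3.141, 0.0, 1.69]
contact_force: [0.2, 1.9, 2.9]
opening: 0.0359
```

```bash
cat > look.py <<'E'
from h import *
import sys
n=sys.argv[1]
t=snap('top','t'+n);s=snap('scene','s'+n)
G=np.array([566.3,-19]);a=.12;R=np.array([[np.cos(a),np.sin(a)],[-np.sin(a),np.cos(a)]])
for c in(t,s):
    for p in panel(c): print(p,'gate',np.round(R@(p[0]-G),1),'dyaw',round(p[3]-a,3))
o=robot.observe();print(o['tool_pos'],o['contact_force'],'tcp gate',R@(o['tool_pos'][:2]*1000-G),'rot',o['tool_rot'],o['time'])
E
python3 look.py 2
```

```text
(array([543.8, 155.9]), array([62.5, 90.8]), 'yaw', 0.4176, 0.908) gate [ -1.4 176.3] dyaw 0.298
[0.54305682 0.21934995 0.02179632] [0.68883611 0.52270721 1.77495068] tcp gate [  5.45736786 239.41838086] rot [3.14137857e+00 5.28588967e-04 1.69074250e+00] 3.5
```

```bash
python3 - <<'E'
import cv2,numpy as np
a=cv2.imread('pics/t2.png')[180:320,150:350];b=cv2.imread('pics/s2.png')[200:380,330:530]
cv2.imwrite('pics/z2.png',np.vstack([cv2.resize(a,(600,300//1*1+0)) if 0 else cv2.resize(a,None,fx=2,fy=2),cv2.resize(b,None,fx=2,fy=2)][:2])[:600])
cv2.imwrite('pics/z2.png',np.hstack([cv2.resize(a,None,fx=2,fy=2),np.zeros((280,0,3),np.uint8),cv2.resize(b,None,fx=2,fy=2)[:280]]))
E
```

```text
(no output)
```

View pics/z2.png

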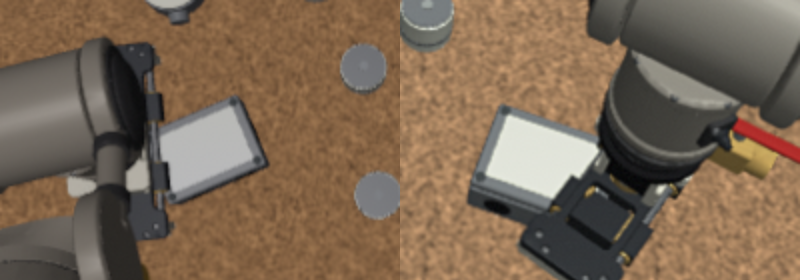

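The right-hand tail corner slipped between the open fingers, so the box slid forward without turning. I'll back off, shut the fingers into one solid bar, and shift it over that corner.

Request:
send_rows([
  [[-0.001, 0.01, 0], [0, 0, 0], 155],
  [[-0.001, 0.01, 0], [0, 0, 0], 155],
  [[-0.001, 0.01, 0], [0, 0, 0], 255],
  [[0.009, 0.001, 0], [0, 0, 0], 255],
  [[0.009, 0.001, 0], [0, 0, 0], 255],
  [[0, 0, 0], [0, 0, 0], 255],
  [[0, 0, 0], [0, 0, 0], 255],
])

```text
time: 4.2
tool_pos: [0.5582, 0.2514, 0.0215]
tool_rot: [-3.141, 0.0, 1.69]
contact_force: [0.9, 0.2, -0.4]
opening: 0.002
```

```bash
python3 look.py 3
```

```text
(array([543.7, 156.7]), array([63. , 92.2]), 'yaw', 0.4176, 0.938) gate [ -1.4 177.1] dyaw 0.298
(array([543.7, 154.2]), array([63.5, 93.1]), 'yaw', 0.4251, 0.947) gate [ -1.7 174.7] dyaw 0.305
[0.55774961 0.25134207 0.02154789] [-0.76743238 -0.32128802 -0.30724686] tcp gate [ 23.87434061 269.42153187] rot [-3.14100930e+00  2.02871439e-04  1.69037188e+00] 4.3
```

Request:
send_rows([
  [[0.0008, -0.007, 0], [0, 0, 0], 255],
  [[0.0008, -0.007, 0], [0, 0, 0], 255],
  [[0.0006, -0.005, 0], [0, 0, 0], 255],
  [[0.0006, -0.005, 0], [0, 0, 0], 255],
  [[0.0006, -0.005, 0], [0, 0, 0], 255],
  [[0.0006, -0.005, 0], [0, 0, 0], 255],
  [[0.0006, -0.005, 0], [0, 0, 0], 255],
  [[0, 0, 0], [0, 0, 0], 255],
])

```text
time: 5.1
tool_pos: [0.5626, 0.2119, 0.0218]
tool_rot: [-3.142, 0.0, 1.69]
contact_force: [0.5, 0.8, 0.4]
opening: 0.0007
```

```bash
python3 look.py 4
```

```text
(array([541.5, 137.1]), array([63.2, 92. ]), 'yaw', 0.3427, 0.934) gate [ -5.9 157.9] dyaw 0.223
(array([543.6, 128. ]), array([63.5, 78.2]), 'yaw', 0.3383, 0.9) gate [ -4.9 148.7] dyaw 0.218
[0.562393   0.21230795 0.02168832] [ 0.34008651  0.527289   -0.32732164] tcp gate [ 23.81147782 230.11224813] rot [-3.14110845e+00  4.78290874e-04  1.69060068e+00] 5.2
```

The turn is slow because friction is dragging on the corner. I'll push diagonally so the friction helps instead.

Request:
send_rows([
  [[0.002, -0.0025, 0], [0, 0, 0], 255],
  [[0.002, -0.0025, 0], [0, 0, 0], 255],
  [[0.002, -0.0025, 0], [0, 0, 0], 255],
  [[0.002, -0.0025, 0], [0, 0, 0], 255],
  [[0.002, -0.0025, 0], [0, 0, 0], 255],
  [[0.002, -0.0025, 0], [0, 0, 0], 255],
  [[0, 0, 0], [0, 0, 0], 255],
])

```text
time: 5.9
tool_pos: [0.5749, 0.1972, 0.0217]
tool_rot: [3.141, 0.0, 1.69]
contact_force: [0.1, 0.7, 0.8]
opening: 0.0005
```

```bash
python3 look.py 5
```

```text
(array([543. , 126.5]), array([63. , 91.6]), 'yaw', 0.1723, 0.923) gate [ -5.7 147.2] dyaw 0.052
[0.57452047 0.19735319 0.02171888] [-0.42007969  0.75512722 -0.22648145] tcp gate [ 34.06147522 213.81322094] rot [-3.14138467e+00  4.04791801e-04  1.69064979e+00] 6.0
```

The box is now nearly square (0.05 rad) but about 6 mm off to -x. I'll lift over it and nudge its -x side slightly behind the centre, which should fix both.

Request:
send_rows([
  [[-0.001, 0.01, 0], [0, 0, 0], 255],
  [[0, 0, 0.03], [0, 0, 0], 255],
  [[0, 0, 0.03], [0, 0, 0], 255],
  [[-0.027, -0.019, 0.01], [0, 0, 0], 255],
  [[-0.027, -0.019, 0], [0, 0, 0], 255],
  [[-0.028, -0.019, 0], [0, 0, 0], 255],
  [[-0.028, -0.019, 0], [0, 0, 0], 255],
  [[0, 0, -0.035], [0, 0, 0], 255],
  [[0, 0, -0.035], [0, 0, 0], 255],
  [[0, 0, 0], [0, 0, 0], 255],
])

```text
time: 7.0
tool_pos: [0.4606, 0.1318, 0.0189]
tool_rot: [-3.134, 0.0, 1.691]
contact_force: [-0.5, -0.2, -0.2]
opening: 0.0002
```

```bash
python3 look.py 6
```

```text
[0.46346489 0.13215919 0.02202162] [0.52039607 0.34277596 0.12807414] tcp gate [-83.99998439 162.38276302] rot [-3.14062800e+00  2.44752669e-05  1.69131791e+00] 7.1
```

View pics/t6.png

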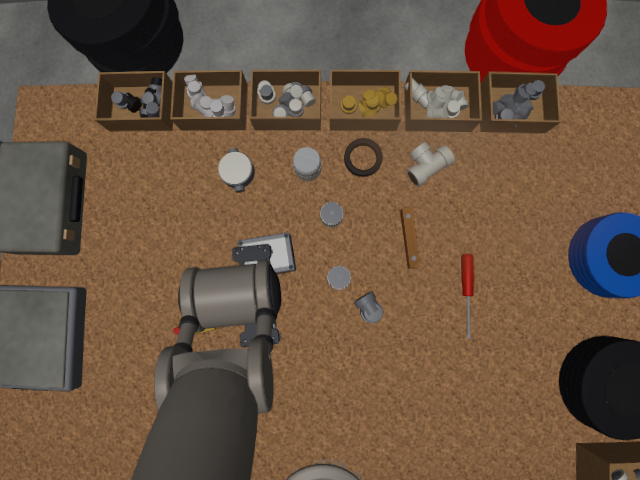

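Request:
send_rows([
  [[0.005, 0.0006, 0], [0, 0, 0], 255],
  [[0.005, 0.0006, 0], [0, 0, 0], 255],
  [[0.005, 0.0006, 0], [0, 0, 0], 255],
  [[0.005, 0.0006, 0], [0, 0, 0], 255],
  [[0.005, 0.0006, 0], [0, 0, 0], 255],
  [[0, 0, 0], [0, 0, 0], 255],
  [[-0.01, -0.001, 0], [0, 0, 0], 255],
  [[0, 0, 0.035], [0, 0, 0], 255],
  [[0, 0, 0.035], [0, 0, 0], 255],
  [[0.024, 0.026, 0], [0, 0, 0], 200],
  [[0.024, 0.026, 0], [0, 0, 0], 155],
  [[0.0, 0.026, 0], [0, 0, 0], 155],
  [[0, 0.02, 0], [0, 0, 0], 155],
  [[0, 0, 0], [0, 0, 0], 155],
])

```text
time: 8.5
tool_pos: [0.526, 0.2337, 0.0915]
tool_rot: [3.141, -0.0, 1.693]
contact_force: [-0.5, -0.1, -0.7]
opening: 0.0342
```

```bash
python3 look.py 7
```

```text
(array([547.9, 126. ]), array([63.1, 91.7]), 'yaw', 0.1347, 0.946) gate [ -0.9 146.2] dyaw 0.015
(array([547.6, 123.9]), array([63.7, 93.3]), 'yaw', 0.1314, 0.955) gate [ -1.5 144.1] dyaw 0.011
[0.5260394  0.23147195 0.09149801] [-0.41309543  0.2942325   0.21352611] tcp gate [ -9.98652429 253.49039707] rot [-3.14136137e+00  5.21472141e-04  1.69181333e+00] 8.6
```

The box is now within about 1 mm and 0.01 rad of the gap line. I'll go behind the tail centre with the fingers partly open and start pushing.

Request:
send_rows([
  [[0.009, 0.001, -0.02], [0, 0, 0], 155],
  [[0, 0, -0.03], [0, 0, 0], 155],
  [[0, 0, -0.02], [0, 0, 0], 155],
  [[0, 0, 0], [0, 0, 0], 155],
  [[0.0018, -0.015, 0], [0, 0, 0], 155],
  [[0.0018, -0.015, 0], [0, 0, 0], 155],
  [[0.0006, -0.005, 0], [0, 0, 0], 155],
  [[0.0006, -0.005, 0], [0, 0, 0], 155],
  [[0.0006, -0.005, 0], [0, 0, 0], 155],
  [[0.0006, -0.005, 0], [0, 0, 0], 155],
  [[0.0006, -0.005, 0], [0, 0, 0], 155],
  [[0.0006, -0.005, 0], [0, 0, 0], 155],
  [[0.0006, -0.005, 0], [0, 0, 0], 155],
  [[0.0006, -0.005, 0], [0, 0, 0], 155],
  [[0.0006, -0.005, 0], [0, 0, 0], 155],
  [[0.0006, -0.005, 0], [0, 0, 0], 155],
  [[0.0006, -0.005, 0], [0, 0, 0], 155],
  [[0.0006, -0.005, 0], [0, 0, 0], 155],
  [[0, 0, 0], [0, 0, 0], 155],
])

```text
time: 10.5
tool_pos: [0.5469, 0.1431, 0.0224]
tool_rot: [3.14, -0.001, 1.691]
contact_force: [1.1, 3.0, 2.3]
opening: 0.0358
```

```bash
python3 look.py 8
```

```text
(array([553.3,  74.6]), array([62.8, 82.6]), 'yaw', 0.1226, 0.882) gate [-1.7 94.5] dyaw 0.003
(array([-420. ,    8.3]), array([108.9,  68.7]), 'yaw', -1.4096, 0.853) gate [-975.9  145.2] dyaw -1.53
[0.54665028 0.14303817 0.02208405] [0.90895426 1.95185253 1.4454623 ] tcp gate [-1.10461710e-01  1.63225209e+02] rot [ 3.14049728e+00 -1.14508073e-04  1.69102360e+00] 10.6
```

View pics/t8.png

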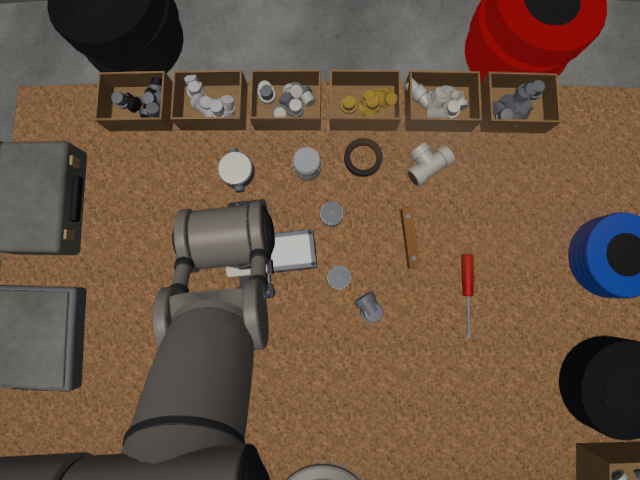

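The box nose, at about (313,248) in the top view, is heading midway between the caps and is square. I'll keep pushing.

Request:
send_rows([
  [[0.0006, -0.005, 0], [0, 0, 0], 155],
  [[0.0006, -0.005, 0], [0, 0, 0], 155],
  [[0.0006, -0.005, 0], [0, 0, 0], 155],
  [[0.0006, -0.005, 0], [0, 0, 0], 155],
  [[0.0006, -0.005, 0], [0, 0, 0], 155],
  [[0.0006, -0.005, 0], [0, 0, 0], 155],
  [[0.0006, -0.005, 0], [0, 0, 0], 155],
  [[0.0006, -0.005, 0], [0, 0, 0], 155],
  [[0.0006, -0.005, 0], [0, 0, 0], 155],
  [[0.0006, -0.005, 0], [0, 0, 0], 155],
  [[0, 0, 0], [0, 0, 0], 155],
])

```text
time: 11.7
tool_pos: [0.5524, 0.0927, 0.0219]
tool_rot: [3.141, -0.0, 1.691]
contact_force: [0.6, 2.2, 0.7]
opening: 0.0363
```

```bash
python3 look.py 9; python3 -c "
import cv2
a=cv2.imread('pics/t9.png')[180:320,195:435];cv2.imwrite('pics/t9z.png',cv2.resize(a,None,fx=3,fy=3))"
```

```text
[0.55219071 0.09270409 0.02160894] [0.3688295  0.57617111 0.49933745] tcp gate [ -0.63548437 112.58983879] rot [-3.14134248e+00  2.80762422e-04  1.69095155e+00] 11.8
```

View pics/t9z.png

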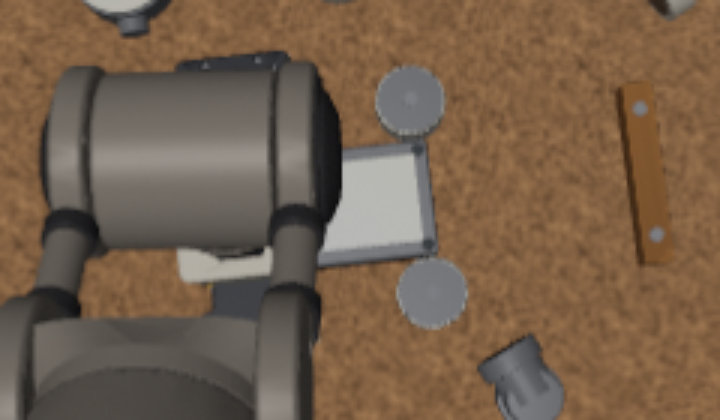

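The nose has entered the gap between the caps at (410,101) and (432,292) in the zoom, and the force is low. Next is 100 mm more.

Request:
send_rows([
  [[0.0006, -0.005, 0], [0, 0, 0], 155],
  [[0.0006, -0.005, 0], [0, 0, 0], 155],
  [[0.0006, -0.005, 0], [0, 0, 0], 155],
  [[0.0006, -0.005, 0], [0, 0, 0], 155],
  [[0.0006, -0.005, 0], [0, 0, 0], 155],
  [[0.0006, -0.005, 0], [0, 0, 0], 155],
  [[0.0006, -0.005, 0], [0, 0, 0], 155],
  [[0.0006, -0.005, 0], [0, 0, 0], 155],
  [[0.0006, -0.005, 0], [0, 0, 0], 155],
  [[0.0006, -0.005, 0], [0, 0, 0], 155],
])

```text
time: 12.8
tool_pos: [0.5582, 0.0422, 0.0216]
tool_rot: [-3.141, 0.0, 1.691]
contact_force: [-0.1, 2.1, -0.4]
opening: 0.036
```

Request:
send_rows([
  [[0.0006, -0.005, 0], [0, 0, 0], 155],
  [[0.0006, -0.005, 0], [0, 0, 0], 155],
  [[0.0006, -0.005, 0], [0, 0, 0], 155],
  [[0.0006, -0.005, 0], [0, 0, 0], 155],
  [[0.0006, -0.005, 0], [0, 0, 0], 155],
  [[0.0006, -0.005, 0], [0, 0, 0], 155],
  [[0.0006, -0.005, 0], [0, 0, 0], 155],
  [[0.0006, -0.005, 0], [0, 0, 0], 155],
  [[0.0006, -0.005, 0], [0, 0, 0], 155],
  [[0.0006, -0.005, 0], [0, 0, 0], 155],
  [[0, 0, 0], [0, 0, 0], 155],
])

```text
time: 13.9
tool_pos: [0.5646, -0.0081, 0.0219]
tool_rot: [3.141, 0.001, 1.69]
contact_force: [0.2, 0.2, 0.6]
opening: 0.0361
```

```bash
python3 look.py 10; python3 -c "
import cv2,numpy as np
a=cv2.imread('pics/t10.png')[180:320,235:435];b=cv2.imread('pics/s10.png')[140:280,200:400];cv2.imwrite('pics/t10z.png',cv2.resize(np.hstack([a,b]),None,fx=2,fy=2))"
```

```text
[ 0.56464431 -0.00766557  0.02195135] [0.69443282 1.33133878 0.07347512] tcp gate [-0.28691802 11.45112666] rot [3.14083564e+00 5.25302851e-04 1.69056524e+00] 14.0
```

View pics/t10z.png

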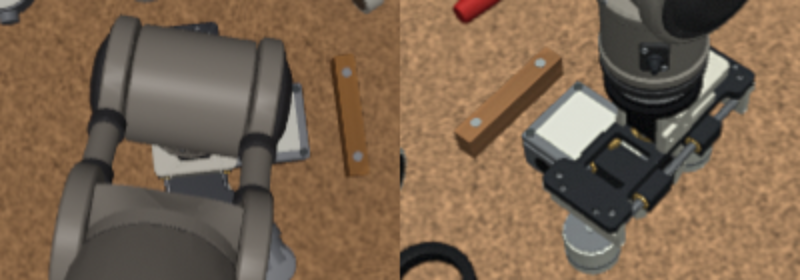

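Request:
send_rows([
  [[0.0006, -0.005, 0], [0, 0, 0], 155],
  [[0.0006, -0.005, 0], [0, 0, 0], 155],
  [[0.0006, -0.005, 0], [0, 0, 0], 155],
  [[0.0006, -0.005, 0], [0, 0, 0], 155],
  [[0.0006, -0.005, 0], [0, 0, 0], 155],
  [[0.0006, -0.005, 0], [0, 0, 0], 155],
  [[0.0004, -0.003, 0], [0, 0, 0], 155],
  [[0.0004, -0.003, 0], [0, 0, 0], 155],
  [[0, 0, 0], [0, 0, 0], 155],
])

```text
time: 14.9
tool_pos: [0.5689, -0.0438, 0.0219]
tool_rot: [3.141, 0.0, 1.69]
contact_force: [0.5, 2.2, 1.8]
opening: 0.0358
```

Request:
send_rows([
  [[0.0002, -0.002, 0], [0, 0, 0], 155],
  [[0, 0, 0], [0, 0, 0], 155],
])

```text
time: 15.1
tool_pos: [0.569, -0.0454, 0.0218]
tool_rot: [3.141, 0.0, 1.691]
contact_force: [-0.8, 3.4, 2.6]
opening: 0.0361
```

Request:
send_rows([
  [[0.0002, -0.002, 0], [0, 0, 0], 155],
  [[0, 0, 0], [0, 0, 0], 155],
])

```text
time: 15.3
tool_pos: [0.5692, -0.0473, 0.0218]
tool_rot: [3.141, 0.0, 1.691]
contact_force: [-1.0, 5.0, 4.1]
opening: 0.0359
```

Request:
send_rows([
  [[0.0002, -0.002, 0], [0, 0, 0], 155],
  [[0, 0, 0], [0, 0, 0], 155],
])

```text
time: 15.5
tool_pos: [0.5692, -0.0487, 0.0218]
tool_rot: [-3.142, -0.001, 1.691]
contact_force: [-0.9, 6.6, 4.2]
opening: 0.0362
```

Request:
send_rows([
  [[0.0002, -0.002, 0], [0, 0, 0], 155],
  [[0, 0, 0], [0, 0, 0], 155],
])

```text
time: 15.7
tool_pos: [0.5691, -0.0488, 0.0218]
tool_rot: [-3.141, -0.003, 1.691]
contact_force: [-1.2, 14.7, 5.9]
opening: 0.0358
```

```bash
python3 look.py 11; python3 -c "
import cv2,numpy as np
a=cv2.imread('pics/t11.png')[180:320,235:435];b=cv2.imread('pics/s11.png')[140:280,200:400];cv2.imwrite('pics/t11z.png',cv2.resize(np.hstack([a,b]),None,fx=2,fy=2))"
```

```text
[ 0.56910396 -0.04879886  0.02183934] [-1.50335032 14.66556755  6.79946683] tcp gate [ -0.78348958 -29.92023351] rot [-3.14116558e+00 -2.98095984e-03  1.69144247e+00] 15.8
```

View pics/t11z.png

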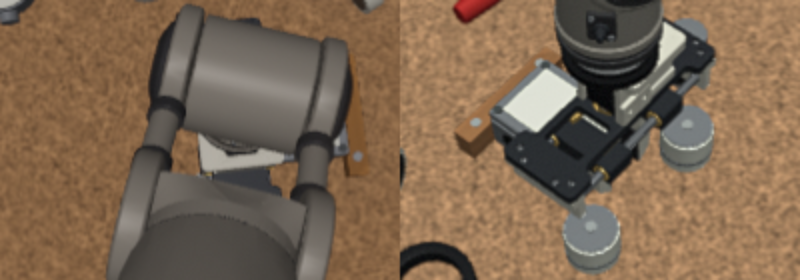

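The arm stopped with the force rising to 15 N at the expected rail position, so the box is against the rail. I'll retreat and check.

Request:
send_rows([
  [[-0.0005, 0.004, 0], [0, 0, 0], 155],
  [[-0.001, 0.008, 0], [0, 0, 0], 155],
  [[-0.001, 0.008, 0], [0, 0, 0], 155],
  [[0, 0, 0.03], [0, 0, 0], 155],
  [[0, 0, 0.04], [0, 0, 0], 155],
  [[0, 0, 0.04], [0, 0, 0], 155],
  [[-0.01, 0.04, 0.03], [0, 0, 0], 155],
  [[-0.01, 0.04, 0], [0, 0, 0], 155],
  [[-0.01, 0.04, 0], [0, 0, 0], 155],
  [[-0.01, 0.04, 0], [0, 0, 0], 155],
  [[-0.01, 0.04, 0], [0, 0, 0], 155],
  [[0, 0.04, 0], [0, 0, 0], 155],
  [[0, 0, 0], [0, 0, 0], 155],
])

```text
time: 17.1
tool_pos: [0.5164, 0.2122, 0.1611]
tool_rot: [3.141, -0.001, 1.695]
contact_force: [0.9, 0.1, -0.2]
opening: 0.0363
```

```bash
python3 look.py 12; python3 -c "
import cv2,numpy as np
a=cv2.imread('pics/t12.png')[180:320,305:445];b=cv2.imread('pics/s12.png')[130:270,210:350];cv2.imwrite('pics/t12z.png',cv2.resize(np.hstack([a,b]),None,fx=2.8,fy=2.8,interpolation=2))"
```

```text
(array([ 575.1, -112.9]), array([61.9, 91. ]), 'yaw', 0.1214, 0.948) gate [ -2.5 -94.3] dyaw 0.001
(array([ 575.1, -115.9]), array([63.1, 91.9]), 'yaw', 0.1188, 0.951) gate [ -2.9 -97.3] dyaw -0.001
[0.51686843 0.20850235 0.16086353] [-0.83479205 -0.83186367 -0.54352131] tcp gate [-21.84128548 231.78385737] rot [-3.14139514e+00  7.89773149e-04  1.69301466e+00] 17.2
```

View pics/t12z.png

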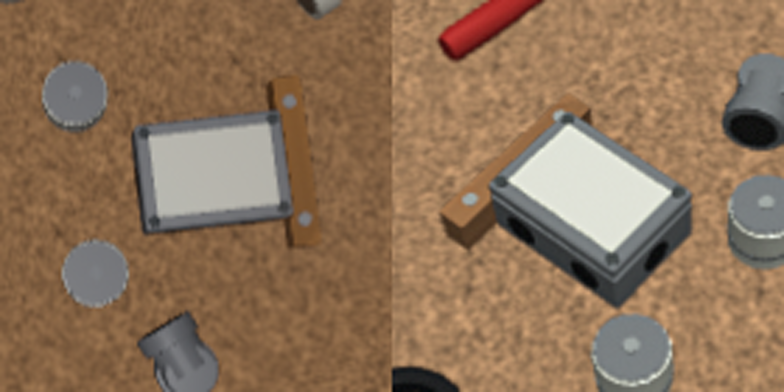

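View pics/t12.png

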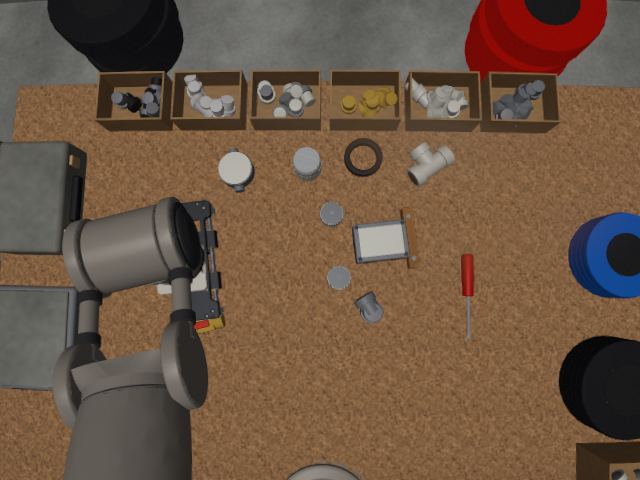

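The box is seated flat against the rail, at about (383,241) in the top view. It is square to the rail within about 0.01 rad and about 3 mm off centre. The bystanders are at their starting pixels, and the arm is clear.

```bash
python3 -c "
from cell import robot
print(robot.hand_in())"
```

```text
the job is handed in; nothing more can be done
None
```

I pushed the junction box lengthwise through the gap until it met the stop rail, then moved the arm clear and handed the job in. No verdict was reported.

**How it went:**
- **First push failed:** the first attempt to square the box slid it forward without turning it, because a tail corner slipped between the half-open fingers.
- **Correction:** I shut the fingers and pushed diagonally on that corner to turn the box. A 6 mm nudge from the side then put it on the gap line.
- **Through the gap:** I pushed it straight through with two fingers on its tail. The readings stayed around 2 N until the rail stopped it, where the force rose to about 15 N.

**Last checks, after the arm had backed away:**
- **Against the rail:** the leading end measured about 151 mm beyond the middle of the gap, and I had measured the rail face at about 150 mm. The two cameras differed by about 3 mm on this distance. The force at the stop and the pictures both show the box touching the rail.
- **Position and angle:** the box was about 3 mm off the rail's centre line and square to it within about 0.01 rad. It was lying flat.
- **Everything else:** the bystanders looked unmoved in the top view, judged by eye. The time was about 17 s of the 72 s allowed.

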